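# Hold the sprung bean jar lid open at 60 degrees for refilling

### The job

I want to refill the square bean jar: first take the catch cup that stands on its lid and set it down upright, without dropping it, in the middle of the weighing scale's pan. Then lift the jar's sprung lid by its lever and hold it steadily open at 60 degrees from closed while I pour; the lid snaps shut if let go, so finish while still holding it there with the gripper. Leave everything else where it is.

Things in the scene. Friction and masses are not known exactly. Their poses are not given: they have to be found in the camera images.
- bean_jar: Square glass jar with steel base and collar, 116 x 116 mm and 121 mm high, fixed to the counter. It stands on the left or on the right of the middle. Origin: centre of its underside on the counter; z up. Its front, where the lid's lever sticks out, faces its own -x; the lid's hinge runs along its own y at the back (+x) edge.
- jar_lid (a joint): Angle of the jar's lid in rad: 0 = closed, grows as the front edge rises, 1.047 = 60 degrees, stop at 1.7. A spring always pulls it shut: 0.24 N m closed, 0.47 N m at 60 degrees, plus the weight of the lid (160 g); at the crossbar about 2 to 3.5 N.
- lid_plate (a point): Centre of the lid's top face. The lid is a steel plate 120 x 116 x 6 mm reaching from the hinge line to 120 mm in front of it; closed, its top is level, 128 mm above the counter, and the cup stands on it. From the middle of its front edge a lever (10 mm wide, 6 mm thick) runs 40 mm further forward, in the plane of the plate, to a crossbar.
- lid_crossbar (a point): Centre of the crossbar at the end of the lid's lever: a steel cylinder 14 mm in diameter and 26 mm long, lying along the hinge direction (the jar's y), free all round except for the lever. It moves with the lid: 160 mm from the hinge line and, closed, 1 mm above it (125 mm above the counter). Pinched on its two end faces it can pivot between the fingers as the lid turns.
- lid_hinge (a point): Middle of the lid's hinge line, on the jar: 62 mm behind the jar's centre (its +x), 124 mm above the counter. The hinge line is level, along the jar's y.
- catch_cup: Open round plastic cup, nearly straight-sided: 53 mm outside diameter at the foot, 55 mm at the rim, 62 mm high, wall 3 mm, no handle, 50 to 100 g. At the start it stands upright and loose on the jar's lid. Origin: centre of its underside; z up through its mouth.
- scale: Low flat weighing scale, fixed to the counter: black base 130 x 150 mm, steel pan on it 120 x 120 mm with its flat top 23 mm above the counter; on the other side of the middle from the jar. Origin: on the counter right under the centre of the pan; z up. The base reaches 15 mm further than the pan on its own -y side.
- dosing_ring: Bystander: steel ring 58 mm in diameter, 22 mm high, on the counter near the middle line. Origin: centre of its underside.
- espresso_cup: Bystander: ceramic cup with handle, 62 mm in diameter, 55 mm high, on the counter near the middle line, farther out. Origin: centre of its underside.
- tamper: Bystander: steel tamper, 58 mm in diameter, 84 mm high, to the left. Origin: centre of its underside.
- milk_jug: Bystander: steel jug with handle, 80 mm in diameter, 90 mm high, to the right. Origin: centre of its underside.
- spoon: Bystander: steel spoon 150 mm long lying on the counter, near left.
- clip_jar: Bystander: closed round glass jar with a wire clip, 95 mm in diameter, 143 mm high, to the left, farther out than the tamper. Origin: centre of its underside.
Things that resemble listed ones, but are neither listed nor needed, are in the scene too. Of the things that look like the catch_cup, the larger one is meant.

How it is judged:
On the way:
1. the catch cup stands upright on the scale's pan, let go, while the jar's lid is shut (x of catch_cup in the frame of scale between -0.033 and 0.033 m and y of catch_cup in the frame of scale between -0.033 and 0.033 m and z of catch_cup in the frame of scale between 0.019 and 0.027 m and angle between catch_cup's own z axis and vertical below 0.1 rad and linear speed of catch_cup below 0.03 m/s and contact force between catch_cup and scale above 0.1 N and contact force between each of the arm, the fingers and catch_cup below 0.05 N and value of joint jar_lid below 0.09 rad), for 0.2 s.
At the end, for the whole second after the job is handed in: The program has finished with the gripper's fingers still holding the lid open at 60 degrees, within 5 degrees either way, and still; nothing else props the lid. The catch cup stands upright and still on the scale's pan, within 33 mm of its centre along each side, untouched (x of catch_cup in the frame of scale between -0.033 and 0.033 m and y of catch_cup in the frame of scale between -0.033 and 0.033 m and z of catch_cup in the frame of scale between 0.019 and 0.027 m and angle between catch_cup's own z axis and vertical below 0.1 rad and linear speed of catch_cup below 0.03 m/s and contact force between catch_cup and scale above 0.1 N and contact force between each of the arm, the fingers, jar_lid and catch_cup below 0.05 N and value of joint jar_lid between 0.96 and 1.134 rad and velocity of joint jar_lid between -0.08 and 0.08 rad/s and contact force between the fingers and jar_lid above 0.5 N and contact force between jar_lid and dosing_ring below 0.05 N and contact force between jar_lid and espresso_cup below 0.05 N and contact force between jar_lid and tamper below 0.05 N and contact force between jar_lid and milk_jug below 0.05 N and contact force between jar_lid and spoon below 0.05 N and contact force between jar_lid and clip_jar below 0.05 N); the arm keeps its last pose, push and grip.
It fails at once if the catch cup is tipped over (angle between catch_cup's own z axis and vertical above 0.6 rad).
It fails at once if the catch cup is dropped (falls freely faster than 0.65 m/s, about 20 mm of fall) (linear speed of catch_cup above 0.65 m/s and contact force between the fingers and catch_cup below 0.01 N).
It fails at once if another object on the counter is moved by more than 25 mm (distance of any of dosing_ring, espresso_cup, tamper, milk_jug, spoon, clip_jar from where it was at the start of the episode above 0.025 m).
It also fails if it takes over 58 s, if anything falls off the work surface, if the arm or the gripper's body presses on something with over 40 N, if the wrist force passes 120 N, or if a joint passes its speed limit or range.

### The arm

A 7-joint arm with a two-finger parallel gripper is mounted at the origin on the work surface. World frame = base frame: x ahead of the robot, y to its left, z up, the work surface at z = 0. Lengths are in m, angles in rad, forces in N, time in s.
With the tool pointing down it reaches from about 0.4 to 0.85 m from the base axis. Payload 10.4 kg.
Tool frame: the origin (TCP) lies at the very end of the fingers, on their centre line; the grasp point (between the pads) lies r.hold_point_z behind it (r.hold_point_z is the distance from the TCP to the grasp point, in m); z points along the fingers, y is the direction in which the jaws open and shut (so a half turn about z gives the same grasp; the last joint's range is limited). The gripper opens to 87 mm and grips with 3 to 60 N. Pads are 19 mm wide; open, the fingers measure 117 mm over their backs; the gripper's body (75 mm by 190 mm) begins 51 mm behind the grasp point.
Start: joints at [-1.231, 0.332, -0.065, 1.46, 0.022, 1.35, -0.088], TCP at [0.222, 0.584, 0.223] pointing down, gripper open.
Joint ranges: [-2.6, 2.6], [-0.5, 2.12], [-1.47, 1.34], [0.16, 2.42], [-1.27, 4.41], [0.06, 2.06], [-2.6, 2.6]. Speed limits (rad/s): [2.22, 2.22, 2.79, 2.79, 3.14, 3.14, 3.14].

### API

Orientations are given as a unit quaternion [x, y, z, w].
In Python, from bench import r gives the robot as it stands.
- The arm moves only by the tool send_rows, never from a script. Its argument "commands" is a list of rows, each a list of 7 numbers: the shift along the world's x, y, z normalised to -1 to 1, where 1 is 0.03 m, then the turn, a rotation vector about the world's x, y, z normalised to -1 to 1, where 1 is 5 degrees, then the gripper command: -1 is fully open, 1 is shut, values between are in proportion. In form: [[tx, ty, tz, ax, ay, az, jaw], ...]. A call has 1 to 10 rows; each row shifts and turns the pose as measured when the row begins; what a row does not reach is not made up. A row lasts 1/12 s, in which the tool goes at most 41.7 mm and 7.16 degrees, less where a joint would pass 70% of its speed; a pose out of reach is approached as far as the arm can. A call with a number of a shift or a turn outside -1 to 1 is refused whole. A call with a gripper value outside its range is refused whole. The fingers move at their own pace and stop on an object; "grip_force" is the grip in N (left out, the last holds). Time passes only in rows, so rows that do not move let the fingers close. It gives the time, the measured TCP pose, the force and the opening at its end, in the units of the state.
- r.read_state(): the state, without advancing time (a new reading comes with each control period).
- r.camera(name): name is "scene" or "top" or "wrist"; returns the picture (480x640x3 uint8, blue, green, red); there is no depth.
- r.calibration(name): a dict with "K" (3x3 intrinsics, pixels), "R" (3x3) and "t" (3): a world point X has camera coordinates R X + t; the wrist camera has in their place "mount" (4x4, takes a point from camera to tool coordinates, whose origin is the TCP and whose axes are the flange's). Camera axes: x right, y down, z forward; pixel columns grow to the right and rows downward; lengths in m; the calibration is good to about 2 mm. A picture is of the moment at which its call begins: read the wrist's pose just before it. calibration takes no time and is no camera call.
- r.close_job(): hands the job in, once; it reports no verdict.
The state is a dict: "time": time; "joint_positions": joint angles; "joint_vel": joint speeds; "joint_torque": joint torques, N m; "ee_pos": TCP position; "eef_rot": TCP orientation; "ft_force": force on the tool from outside, world axes, zero at the start; "torque": the same for the moment, N m; "width": finger opening in m.
Only numpy, scipy, OpenCV 4.12 (cv2) and the standard library are available. Lean on these libraries where they do the work, as an engineer would, in place of code of your own. Each camera call takes 0.05 s, during which the arm holds its last target.

## Working session

There is one attempt and no reset: what is moved stays moved. The work goes in short steps, Python scripts to look and compute and a tool call to move; the robot and the scene stay as the last step left them, time stands still between calls to the robot, and variables do not carry over. Pictures are saved under pics/ and viewed, and the job is handed in when it is done.

Besides the shell and the picture viewer there is one more tool, called by a JSON object that holds its "method" and its "body". send_rows: Moves the arm, as the interface text tells. Scaled input: -1 to 1 covers 0.03 m each way for a shift and 5 degrees each way for a turn. Its arguments: {"type":"object","properties":{"commands":{"type":"array"},"grip_force":{"type":"number"}},"required":["commands"]}

```bash
ls; mkdir -p pics; python3 - <<'E'
from bench import r
import cv2
s=r.read_state();print(s, r.hold_point_z)
for n in ["scene","top","wrist"]:
    cv2.imwrite(f"pics/{n}0.png",r.camera(n))
    print(n,r.calibration(n))
E
```

```text
pics
{'time': 0.0, 'joint_positions': array([-1.23057912,  0.33288875, -0.06472285,  1.46094428,  0.02160458,
        1.34987613, -0.08850903]), 'joint_vel': array([ 5.05197487e-04,  5.07103686e-04, -7.13103788e-04,  8.38907854e-04,
       -1.25843655e-04, -2.96219228e-05,  9.98779256e-04]), 'joint_torque': array([ 7.21682791e-04, -6.23248458e+01,  2.51893443e-02, -3.89883506e+01,
       -6.12359704e-02,  3.98582197e-02,  1.29198047e-04]), 'ee_pos': array([0.22167637, 0.58395781, 0.22174203]), 'eef_rot': array([ 1.80398163e-01,  9.83593411e-01, -7.03588350e-04, -9.76296596e-05]), 'ft_force': array([ 0.20482511,  0.25567992, -0.68705872]), 'torque': array([-0.05586191, -0.00376274, -0.03257983]), 'width': 0.08712183152696822} 0.0187
scene {'K': array([[436.22395868,   0.        , 321.88096095],
       [  0.        , 436.22395868, 230.39183156],
       [  0.        ,   0.        ,   1.        ]]), 'R': array([[ 0.63273895,  0.77435024,  0.00480962],
       [ 0.42239922, -0.33993293, -0.84025264],
       [-0.64901489,  0.53369215, -0.54217374]]), 't': array([-0.31409865, -0.13507505,  1
[... 199 characters left out ...]
901, -0.99967802,  0.00630361],
       [-0.99805951, -0.02489909, -0.05707229],
       [ 0.05721086, -0.0048886 , -0.99835015]]), 't': array([-0.03005946,  0.49812366,  1.53903074])}
wrist {'K': array([[410.84054459,   0.        , 326.65284128],
       [  0.        , 410.84054459, 239.74176239],
       [  0.        ,   0.        ,   1.        ]]), 'mount': array([[ 9.78825929e-04, -9.70336850e-01, -2.41754917e-01,
         6.50296694e-02],
       [ 9.99999116e-01,  7.32243681e-04,  1.10981006e-03,
        -1.51749086e-04],
       [-8.99866083e-04, -2.41755789e-01,  9.70336709e-01,
        -1.62077601e-01],
       [ 0.00000000e+00,  0.00000000e+00,  0.00000000e+00,
         1.00000000e+00]])}
```

View pics/scene0.png

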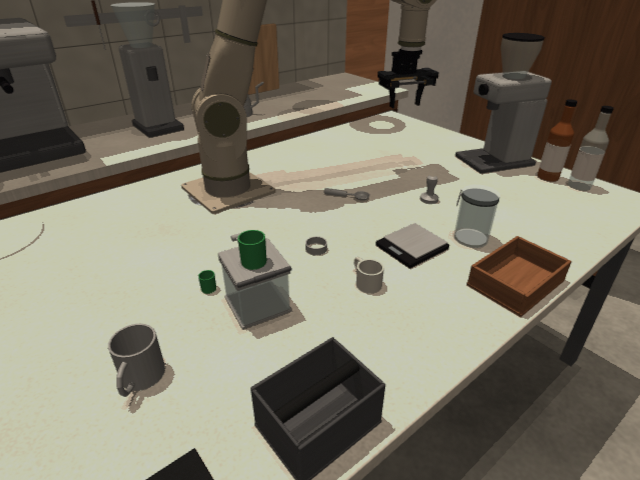

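View pics/top0.png

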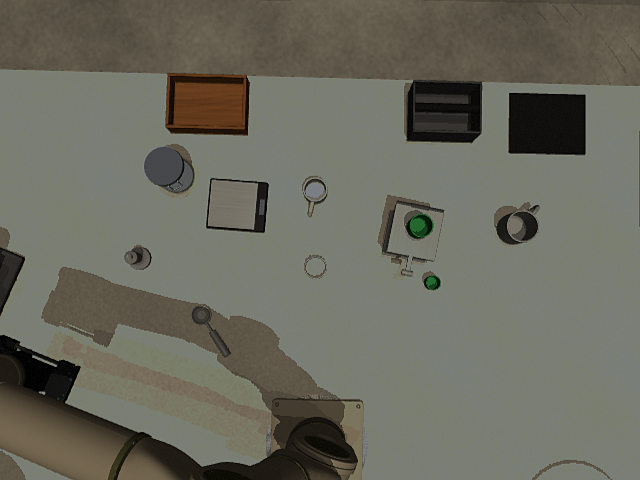

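View pics/wrist0.png

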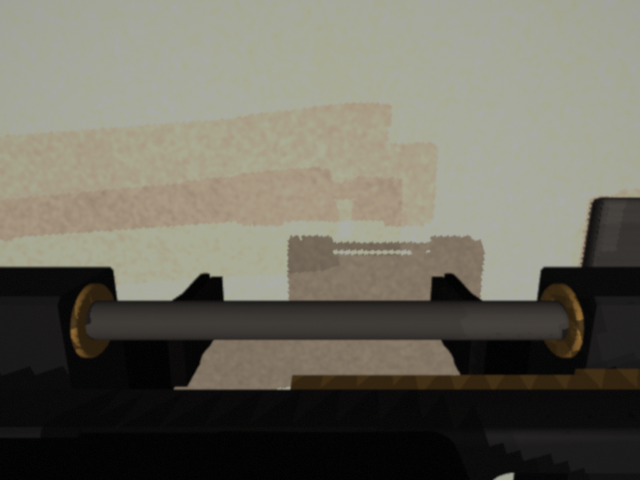

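The top view shows the jar at about (415,232) with the green cup on its lid at (419,226) and the crossbar at (406,272). The scale pan is at (234,205), and the small decoy cup is at (432,283). Next I'll measure these.

```bash
cat > h.py <<'E'
import numpy as np, cv2
from bench import r
def ray(n,uv):
    c=r.calibration(n);K,R,t=c['K'],c['R'],c['t']
    o=-R.T@t; d=R.T@np.linalg.inv(K)@np.array([uv[0],uv[1],1.]);return o,d/np.linalg.norm(d)
def onz(n,uv,z):
    o,d=ray(n,uv);return o+d*(z-o[2])/d[2]
def tri(a,b):
    (o1,d1),(o2,d2)=ray(*a),ray(*b)
    s=np.linalg.lstsq(np.c_[d1,-d2],o2-o1,rcond=None)[0]
    p,q=o1+s[0]*d1,o2+s[1]*d2
    return (p+q)/2,np.linalg.norm(p-q)
def proj(n,X):
    c=r.calibration(n);x=c['R']@np.asarray(X)+c['t'];u=c['K']@x;return u[:2]/u[2]
E
python3 - <<'E'
import cv2
a=cv2.imread('pics/top0.png');s=cv2.imread('pics/scene0.png')
A=cv2.resize(a[180:300,370:470],None,fx=6,fy=6,interpolation=2)[:600]
A=cv2.resize(a[185:295,370:460],None,fx=5,fy=5,interpolation=2)
B=cv2.resize(a[170:240,200:275],None,fx=5,fy=5,interpolation=2)
cv2.imwrite('pics/topjar.png',A);cv2.imwrite('pics/topsc.png',B)
cv2.imwrite('pics/scjar.png',cv2.resize(s[220:330,190:310],None,fx=5,fy=5,interpolation=2))
cv2.imwrite('pics/scsc.png',cv2.resize(s[215:275,365:460],None,fx=6,fy=6,interpolation=2))
E
```

```text
(no output)
```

View pics/topjar.png

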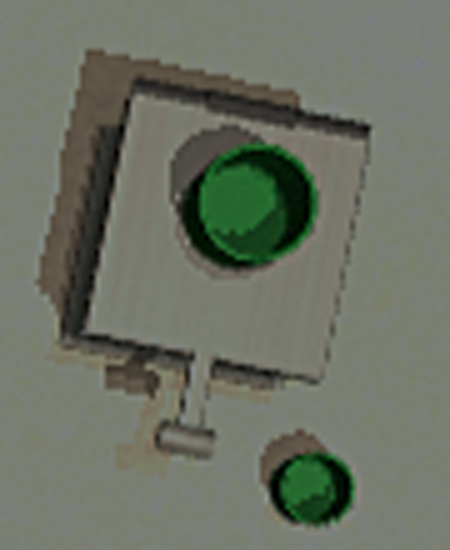

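View pics/topsc.png

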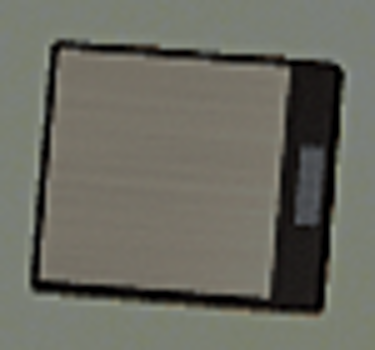

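View pics/scjar.png

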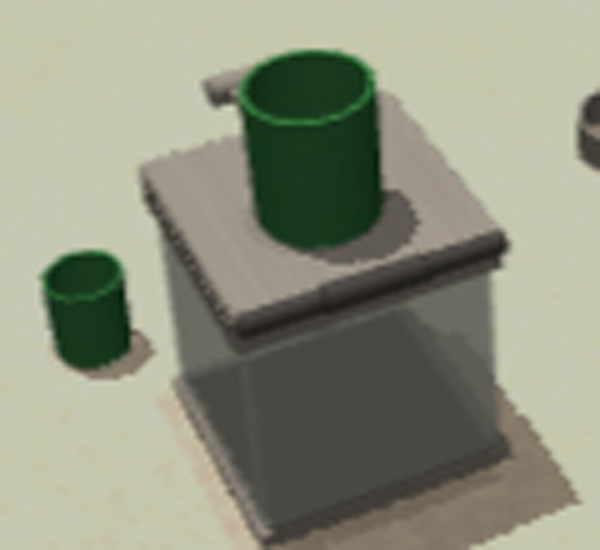

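View pics/scsc.png

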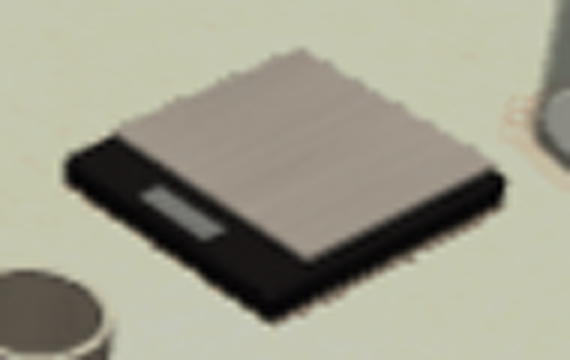

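```bash
python3 - <<'E'
from h import *
np.set_printoptions(precision=4,suppress=True)
T=lambda u,v:(370+u/5,185+v/5); S=lambda u,v:(190+u/5,220+v/5)
T2=lambda u,v:(200+u/5,170+v/5); S2=lambda u,v:(365+u/6,215+v/6)
print('rim',tri(('top',T(250,206)),('scene',S(308,88))), onz('top',T(250,206),.19))
print('cup foot (rim circle left-right widths)',onz('top',T(182,206),.19),onz('top',T(318,206),.19))
L=dict(bl=(135,93),br=(370,130),fr=(320,380),fl=(82,335))
P={k:onz('top',T(*v),.128)[:2] for k,v in L.items()}
for k,v in P.items():print(k,v)
print('sides',[np.linalg.norm(P[a]-P[b]) for a,b in (('bl','br'),('br','fr'),('fr','fl'),('fl','bl'))], 'c',sum(P.values())/4)
for a,b in (('bl','fl'),('br','fr')):
    d=P[a]-P[b];print('x yaw',np.degrees(np.arctan2(d[1],d[0])))
for a,b in (('bl','br'),('fl','fr')):
    d=P[a]-P[b];print('y yaw-90',np.degrees(np.arctan2(d[1],d[0]))-90)
print('tri bl? fl',tri(('top',T(370,130)),('scene',S(235,322))),tri(('top',T(320,380)),('scene',S(143,168))),tri(('top',T(135,93)),('scene',S(505,243))))
for e in ((160,435),(212,445)): print('bar end',onz('top',T(*e),.128))
print('bar tri left end?',tri(('top',T(212,443)),('scene',S(212,90))))
Q={k:onz('top',T2(*v),.023)[:2] for k,v in dict(a=(57,45),b=(290,62),c=(270,300),d=(40,285)).items()}
for k,v in Q.items():print(k,v)
print('sides',[np.linalg.norm(Q[a]-Q[b]) for a,b in ('ab','bc','cd','da')],'c',sum(Q.values())/4)
for (t,s) in (((57,45),(492,168)),((290,62),(308,262)),((270,300),(118,132)),((40,285),(300,48))): print('sc',tri(('top',T2(*t)),('scene',S2(*s))))
E
```

```text
rim (array([ 0.5453, -0.2247,  0.1872]), np.float64(0.003558965716294643)) [ 0.5442 -0.2258  0.19  ]
cup foot (rim circle left-right widths) [ 0.5434 -0.1948  0.19  ] [ 0.5449 -0.2567  0.19  ]
bl [ 0.6028 -0.1798]
br [ 0.588  -0.2921]
fr [ 0.4683 -0.27  ]
fl [ 0.4868 -0.1568]
sides [np.float64(0.113244036152187), np.float64(0.1216966960989851), np.float64(0.11472987948471473), np.float64(0.11827857466980034)] c [ 0.5365 -0.2247]
x yaw -11.238181459899103
x yaw -10.458964694325687
y yaw-90 -7.547034428183139
y yaw-90 -9.298366727967036
tri bl? fl (array([ 0.5889, -0.2901,  0.1289]), np.float64(0.004219896576070674)) (array([ 0.4699, -0.2678,  0.1249]), np.float64(0.006220073187625461)) (array([ 0.6059, -0.1771,  0.1224]), np.float64(0.008209592766017947))
bar end [ 0.4404 -0.1946  0.128 ]
bar end [ 0.4363 -0.2193  0.128 ]
bar tri left end? (array([ 0.4388, -0.2166,  0.1272]), np.float64(0.006310032012147447))
a [0.6681 0.2835]
b [0.6624 0.1643]
c [0.5401 0.1706]
d [0.5448 0.2878]
sides [np.float64(0.11940609052740081), np.float64(0.12247007842006666), np.float64(0.1172629377768637), np.float64(0.12336643703760838)] c [0.6039 0.2266]
sc (array([0.6691, 0.2845, 0.0208]), np.float64(0.0016799542161396802))
sc (array([0.6641, 0.1658, 0.0216]), np.float64(0.0037897329765415313))
sc (array([0.5434, 0.1742, 0.0204]), np.float64(0.008864430284181943))
sc (array([0.5484, 0.2915, 0.0214]), np.float64(0.00940824074643604))
```

Measured positions agree with the sizes given:

| Item | Position (m) | Other |
|---|---|---|
| Cup | (0.545, -0.225) | rim z 0.187 to 0.19 |
| Lid centre | (0.5365, -0.2247) | jar yaw about -10° |
| Crossbar | (0.438, -0.207) | z about 0.127 |
| Pan centre | (0.604, 0.227) | top z about 0.021 |

I'll swing over to the cup with the jaws radial.

{"method": "send_rows", "body": {"commands": [[0.95,-0.68,0.1,0,0,-0.63,-1],[0.95,-0.68,0.1,0,0,-0.63,-1],[0.95,-0.68,0.1,0,0,-0.63,-1],[0.95,-0.68,0.1,0,0,-0.63,-1],[0.95,-0.68,0.1,0,0,-0.63,-1],[0.95,-0.68,0.1,0,0,-0.63,-1],[0.95,-0.68,0.1,0,0,-0.63,-1],[0.95,-0.68,0.1,0,0,-0.63,-1],[0.4,-0.97,0.1,0,0,-0.63,-1],[0.4,-0.97,0.1,0,0,-0.63,-1]]}}

```text
time: 0.98
ee_pos: [0.4739, 0.3564, 0.2482]
eef_rot: [0.444, 0.896, -0.002, -0.004]
ft_force: [-0.4, 0.1, -0.7]
width: 0.0873
```

{"method": "send_rows", "body": {"commands": [[0.4,-1,0,0,0,-0.63,-1],[0.4,-1,0,0,0,-0.63,-1],[0.4,-1,0,0,0,-0.63,-1],[0.4,-1,0,0,0,-0.63,-1],[0.4,-1,0,0,0,-0.63,-1],[0.4,-1,0,0,0,-0.63,-1],[0.4,-1,0,0,0,-0.63,-1],[0.4,-1,0,0,0,-0.63,-1],[0,-1,0,0,0,-0.63,-1],[0,-1,0,0,0,-0.63,-1]]}}

```text
time: 1.82
ee_pos: [0.5736, 0.0399, 0.2467]
eef_rot: [0.681, 0.732, -0.002, -0.005]
ft_force: [0.3, 1.2, 0.2]
width: 0.0871
```

{"method": "send_rows", "body": {"commands": [[-0.1,-1,0,0,0,-0.6,-1],[-0.1,-1,0,0,0,-0.6,-1],[-0.1,-1,0,0,0,-0.6,-1],[-0.1,-1,0,0,0,-0.6,-1],[-0.1,-1,0,0,0,-0.6,-1],[-0.1,-1,0,0,0,-0.6,-1],[-0.1,-1,0,0,0,-0.6,-1],[0,-0.5,0,0,0,-0.6,-1],[0,0,0,0,0,0,-1]]}}

```text
time: 2.57
ee_pos: [0.5473, -0.2034, 0.2454]
eef_rot: [0.828, 0.56, -0.003, -0.005]
ft_force: [0.2, -0.6, 0.6]
width: 0.0868
```

```bash
python3 - <<'E'
from h import *
s=r.read_state();print(s['ee_pos'],s['eef_rot'],s['ft_force'],s['joint_positions'])
cv2.imwrite('pics/w1.png',r.camera('wrist'))
E
```

```text
[ 0.54734266 -0.2033991   0.24540806] [ 0.82835052  0.56018182 -0.00262856 -0.00498277] [ 0.20787166 -0.62634569  0.60854547] [-0.25703939  0.26584532  0.65329533  1.56085957 -0.16457889  1.3816625
  0.03054836]
```

View pics/w1.png

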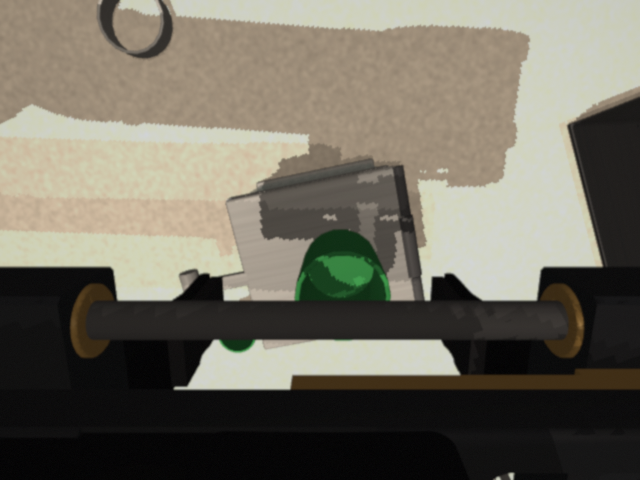

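The wrist view shows the cup at about column 343 against the jaw centre at 327, so it sits about 8 mm along the jaw axis. That agrees with the two-view fix to within 4 mm. I'll centre on it and descend.

{"method": "send_rows", "body": {"commands": [[-0.05,-0.74,0,0,0,0,-1],[0,0,0,0,0,0,-1],[0,0,-0.8,0,0,0,-1],[0,0,-0.8,0,0,0,-1],[0,0,-0.5,0,0,0,-1],[0,0,0,0,0,0,-1]]}}

```text
time: 3.12
ee_pos: [0.55, -0.2148, 0.18]
eef_rot: [0.823, 0.568, -0.001, -0.006]
ft_force: [1.0, -0.1, -0.1]
width: 0.0871
```

```bash
python3 - <<'E'
from h import *
s=r.read_state();print(s['ee_pos'],s['ft_force'])
cv2.imwrite('pics/w2.png',r.camera('wrist'))
a=r.camera('scene');cv2.imwrite('pics/s2.png',cv2.resize(a[140:340,130:370],None,fx=3,fy=3))
E
```

```text
[ 0.5499779  -0.21477697  0.17998716] [ 1.00732882 -0.06719708 -0.0935068 ]
```

View pics/w2.png

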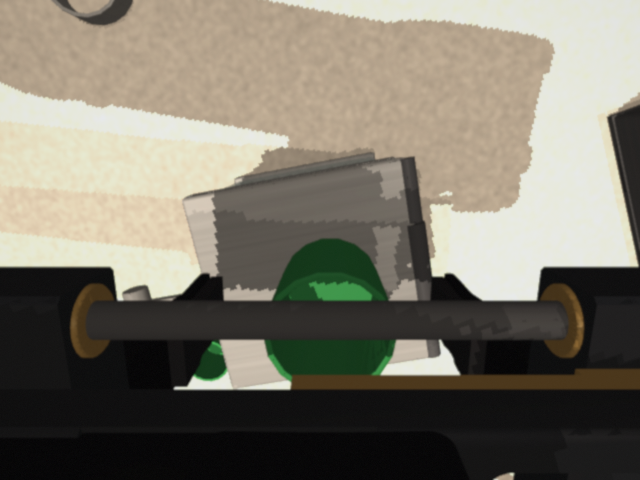

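View pics/s2.png

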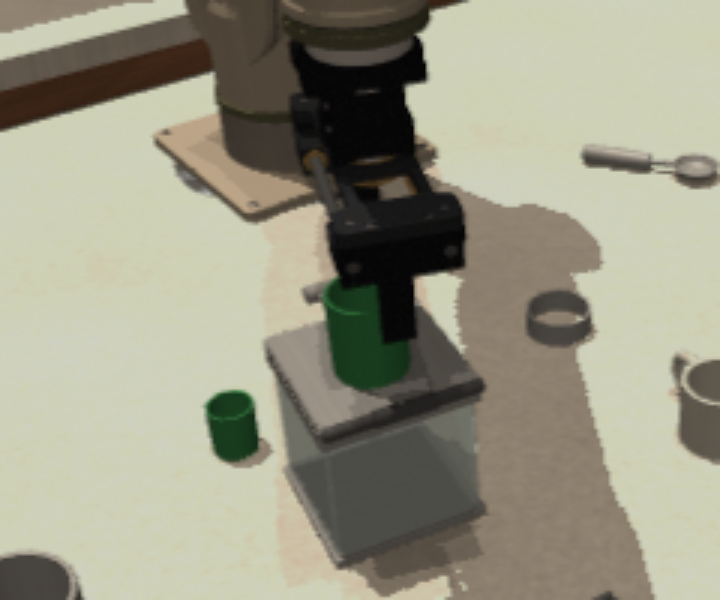

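The fingers straddle the cup, but the row undershot. I'll correct sideways by about (-4, -11) mm and then go down.

{"method": "send_rows", "body": {"commands": [[-0.15,-0.4,0,0,0,0,-1],[0,0,0,0,0,0,-1],[0,0,-0.4,0,0,0,-1],[0,0,-0.5,0,0,0,-1],[0,0,-0.3,0,0,0,-1],[0,0,0,0,0,0,-1]]}}

```text
time: 3.72
ee_pos: [0.549, -0.2288, 0.1497]
eef_rot: [0.822, 0.569, 0.003, -0.002]
ft_force: [-0.6, -0.7, 0.2]
width: 0.0865
```

{"method": "send_rows", "body": {"commands": [[-0.1,0.05,0,0,0,0,0.2],[0,0,0,0,0,0,0.2],[0,0,0,0,0,0,1],[0,0,0,0,0,0,1],[0,0,0,0,0,0,1],[0,0,0,0,0,0,1]], "grip_force": 12}}

```text
time: 4.22
ee_pos: [0.5463, -0.2274, 0.1512]
eef_rot: [0.822, 0.569, 0.004, -0.002]
ft_force: [-0.5, 0.1, -0.1]
width: 0.0553
```

{"method": "send_rows", "body": {"commands": [[0,0,0.15,0,0,0,1],[0,0,0.3,0,0,0,1],[0,0,0.4,0,0,0,1],[0,0,0.4,0,0,0,1],[0,0,0.4,0,0,0,1],[0,0,0.2,0,0,0,1],[0,0,0,0,0,0,1]]}}

```text
time: 4.8
ee_pos: [0.5466, -0.2277, 0.2145]
eef_rot: [0.822, 0.569, 0.005, -0.001]
ft_force: [0.0, -1.1, -1.4]
width: 0.0548
```

```bash
python3 - <<'E'
from h import *
s=r.read_state();print(s['ee_pos'],s['ft_force'],s['width'])
a=r.camera('scene');cv2.imwrite('pics/s3.png',cv2.resize(a[140:340,130:370],None,fx=3,fy=3))
E
```

```text
[ 0.54657935 -0.22772679  0.21450711] [ 0.01038606 -1.05902757 -1.4291601 ] 0.054766049157746785
```

View pics/s3.png

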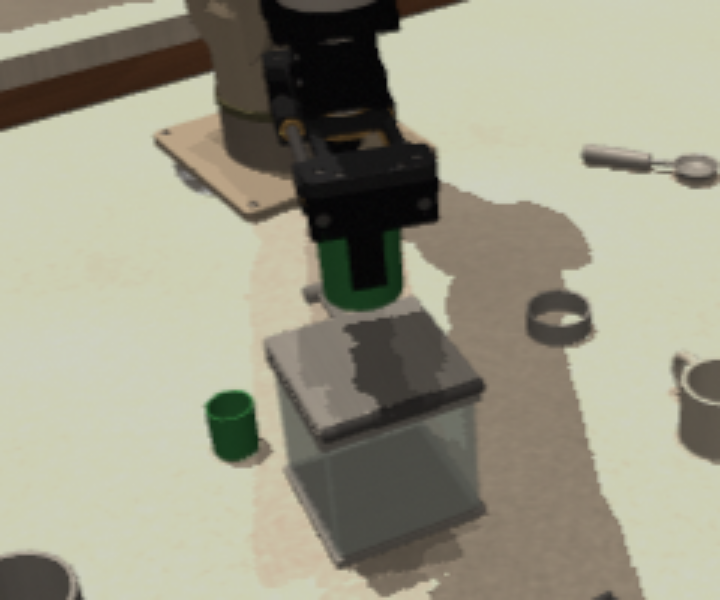

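The cup has lifted clear: opening 54.8 mm, hanging upright. I'll carry it to the scale.

{"method": "send_rows", "body": {"commands": [[0,0.3,0,0,0,0.2,1],[0.1,0.6,0,0,0,0.4,1],[0.2,0.9,0,0,0,0.5,1],[0.2,0.9,0,0,0,0.5,1],[0.2,0.9,0,0,0,0.5,1],[0.2,0.9,0,0,0,0.5,1],[0.2,0.9,0,0,0,0.5,1],[0.2,0.9,0,0,0,0.5,1],[0.2,0.9,0,0,0,0.5,1],[0.2,0.9,0,0,0,0.5,1]]}}

```text
time: 5.68
ee_pos: [0.5925, 0.0343, 0.2094]
eef_rot: [0.681, 0.733, 0.001, -0.004]
ft_force: [0.8, -0.6, -0.0]
width: 0.0552
```

{"method": "send_rows", "body": {"commands": [[0.1,0.9,0,0,0,0.5,1],[0.1,0.9,0,0,0,0.5,1],[0.1,0.9,0,0,0,0.5,1],[0.1,0.9,0,0,0,0.5,1],[0,0.7,0,0,0,0.5,1],[0,0.4,0,0,0,0.5,1],[0,0.2,0,0,0,0.2,1],[0,0,0,0,0,0,1]]}}

```text
time: 6.35
ee_pos: [0.5959, 0.21, 0.2036]
eef_rot: [0.55, 0.835, -0.001, -0.009]
ft_force: [0.0, 0.4, -1.1]
width: 0.0549
```

```bash
python3 - <<'E'
from h import *
print('clip',onz('top',(165,167),.14),'espresso',onz('top',(315,190),.055),'tamper',onz('top',(131,257),.08))
cv2.imwrite('pics/w4.png',r.camera('wrist'))
E
```

```text
clip [0.67429836 0.37178782 0.14      ] espresso [0.64166613 0.01751349 0.055     ] tamper [0.46164254 0.4618846  0.08      ]
```

View pics/w4.png

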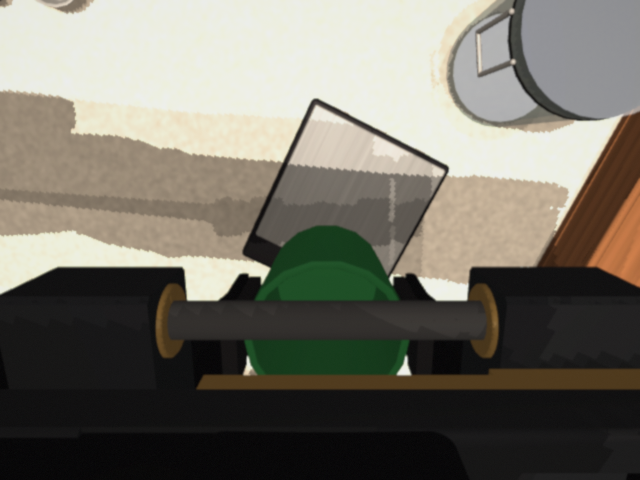

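The wrist view shows the cup gripped at column 327. The clip jar at upper right has its near edge at y≈0.324, so I'll turn the jaws about 20° away from it while centring, then lower.

{"method": "send_rows", "body": {"commands": [[0.2,0.4,0,0,0,-0.8,1],[0.1,0.3,-0.3,0,0,-0.9,1],[0,0,-0.7,0,0,-0.9,1],[0,0,-0.8,0,0,-0.9,1],[0,0,-0.8,0,0,-0.6,1],[0,0,-0.6,0,0,0,1],[0,0,-0.3,0,0,0,1],[0,0,0,0,0,0,1]]}}

```text
time: 7.07
ee_pos: [0.6097, 0.2131, 0.0984]
eef_rot: [0.706, 0.708, 0.0, -0.004]
ft_force: [-0.0, -0.6, -1.3]
width: 0.0545
```

{"method": "send_rows", "body": {"commands": [[-0.2,0.55,0,0,0,0,1],[0,0,0,0,0,0,1],[0,0,-0.6,0,0,0,1],[0,0,-0.5,0,0,0,1],[0,0,-0.2,0,0,0,1],[0,0,0,0,0,0,1]]}}

```text
time: 7.57
ee_pos: [0.6084, 0.2245, 0.0657]
eef_rot: [0.709, 0.705, 0.004, -0.002]
ft_force: [-0.0, 0.9, -0.3]
width: 0.0548
```

```bash
python3 - <<'E'
from h import *
s=r.read_state();print(s['ee_pos'],s['eef_rot'],s['ft_force'])
a=r.camera('scene');cv2.imwrite('pics/s5.png',cv2.resize(a[120:290,330:530],None,fx=4,fy=3.5))
E
```

```text
[0.60837706 0.22454503 0.06567714] [ 0.70872839  0.70546952  0.00370628 -0.00175563] [-0.01523935  0.86703775 -0.31274561]
```

View pics/s5.png

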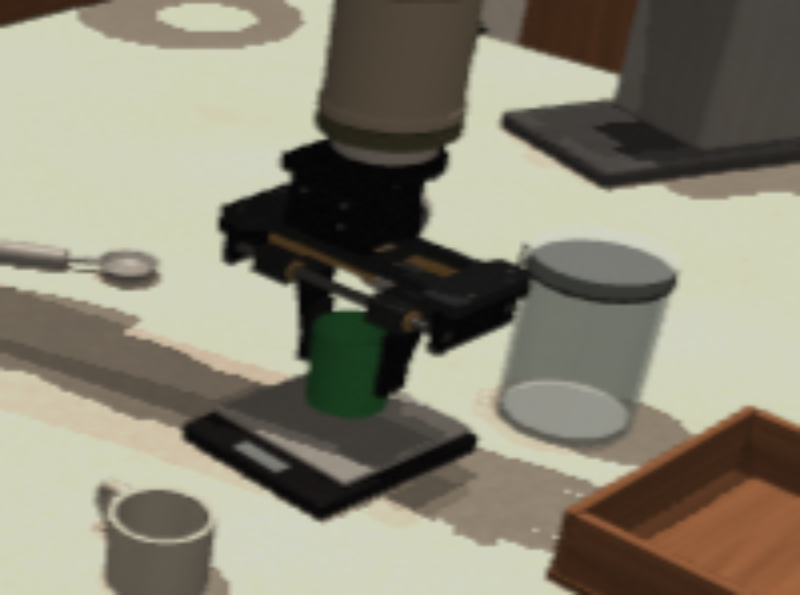

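The cup is over the middle of the pan, about 20 mm up. I'll lower it in small steps.

{"method": "send_rows", "body": {"commands": [[0,0,-0.25,0,0,0,1],[0,0,-0.2,0,0,0,1],[0,0,-0.1,0,0,0,1],[0,0,0,0,0,0,1]]}}

```text
time: 7.95
ee_pos: [0.6108, 0.2242, 0.052]
eef_rot: [0.709, 0.705, 0.006, -0.001]
ft_force: [0.6, 0.1, -0.1]
width: 0.055
```

{"method": "send_rows", "body": {"commands": [[-0.1,0,-0.12,0,0,0,1],[0,0,-0.08,0,0,0,1],[0,0,0,0,0,0,1]]}}

```text
time: 8.2
ee_pos: [0.608, 0.2243, 0.0463]
eef_rot: [0.709, 0.705, 0.007, -0.001]
ft_force: [0.4, -1.1, 1.3]
width: 0.055
```

{"method": "send_rows", "body": {"commands": [[0,0,-0.06,0,0,0,1],[0,0,0,0,0,0,1]]}}

```text
time: 8.37
ee_pos: [0.6085, 0.2244, 0.0461]
eef_rot: [0.709, 0.705, 0.007, -0.0]
ft_force: [0.4, 0.1, -0.1]
width: 0.0551
```

{"method": "send_rows", "body": {"commands": [[0,0,-0.1,0,0,0,1],[0,0,0,0,0,0,1]]}}

```text
time: 8.53
ee_pos: [0.6092, 0.2249, 0.045]
eef_rot: [0.709, 0.705, 0.008, -0.0]
ft_force: [0.4, 0.1, -1.2]
width: 0.0549
```

{"method": "send_rows", "body": {"commands": [[-0.05,0,-0.12,0,0,0,1],[0,0,0,0,0,0,1]]}}

```text
time: 8.7
ee_pos: [0.61, 0.2253, 0.0437]
eef_rot: [0.709, 0.705, 0.011, 0.001]
ft_force: [-0.6, -0.2, -1.2]
width: 0.0551
```

```bash
python3 - <<'E'
from h import *
s=r.read_state();print(s['ee_pos'],s['ft_force'])
a=r.camera('scene');cv2.imwrite('pics/s6.png',cv2.resize(a[190:280,370:470],None,fx=6,fy=6,interpolation=2))
E
```

```text
[0.61000505 0.22533292 0.04368442] [-0.55351965 -0.22666456 -1.19533883]
```

View pics/s6.png

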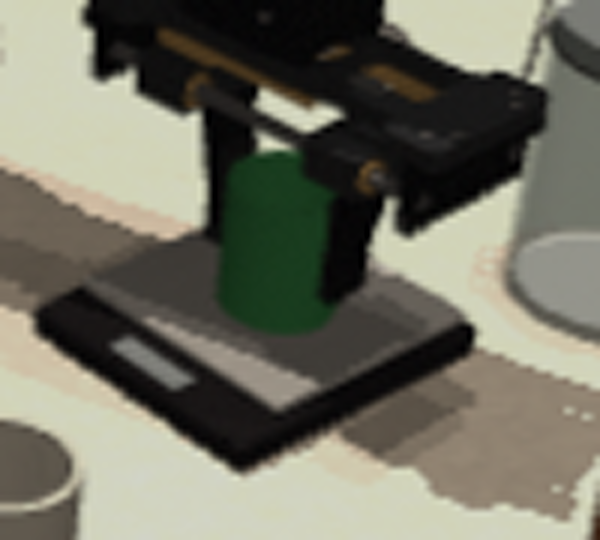

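{"method": "send_rows", "body": {"commands": [[-0.05,0,-0.05,-0.18,0.18,0,1],[0,0,-0.08,0,0,0,1],[0,0,0,0,0,0,1]]}}

```text
time: 9.0
ee_pos: [0.6095, 0.2247, 0.042]
eef_rot: [0.71, 0.705, -0.001, 0.001]
ft_force: [0.6, -0.3, -1.2]
width: 0.0547
```

```bash
python3 - <<'E'
from h import *
s=r.read_state();print(s['ee_pos'],s['ft_force'],s['joint_torque'])
a=r.camera('scene')
cv2.imwrite('pics/s7.png',cv2.resize(a[200:270,380:460],None,fx=7,fy=7,interpolation=2))
b=a.astype(int);m=((b[...,1]>b[...,2]*1.6)&(b[...,1]>b[...,0]*1.3)&(b[...,1]>30)).astype('uint8')
m[:, :380]=0
ys,xs=np.nonzero(m);print(xs.min(),xs.max(),ys.min(),ys.max(), xs[ys==ys.max()])
th=np.linspace(0,2*np.pi,200)
for z in (.019,.023,.027,.031):
    P=np.array([proj('scene',[.6095+.0265*np.cos(t),.2247+.0265*np.sin(t),z]) for t in th]);i=P[:,1].argmax();print(z,P[i],P[:,0].min(),P[:,0].max())
E
```

```text
[0.60948899 0.22471863 0.04195641] [ 0.63966413 -0.34075734 -1.16219592] [-7.06710666e-02 -6.87178874e+01  8.68550330e+00 -3.40115547e+01
 -8.27398058e-02  8.93691299e-02  2.48435908e-02]
406 425 215 245 [416 417 418 419]
0.019 [416.25876285 247.4086567 ] 404.14774255461316 424.3772076448877
0.023 [416.44633652 246.15042793] 404.3085997659073 424.57709611378476
0.027 [416.63462778 244.88738557] 404.47005889271145 424.77773727871795
0.031 [416.82364076 243.61950194] 404.63212331984204 424.9791353992128
```

View pics/s7.png

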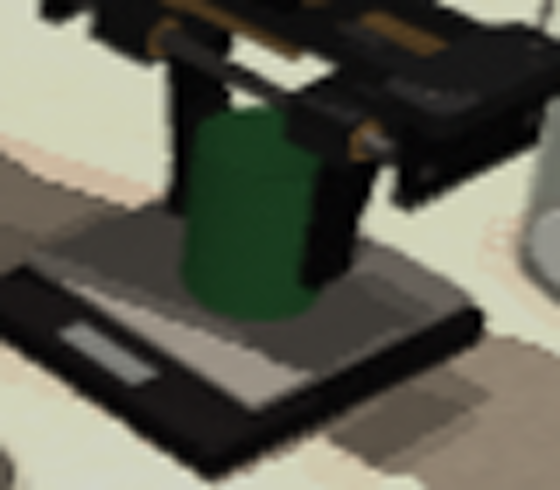

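{"method": "send_rows", "body": {"commands": [[0,0,-0.1,0,0,0,1],[0,0,-0.08,0,0,0,1],[0,0,0,0,0,0,1]]}}

```text
time: 9.3
ee_pos: [0.6095, 0.2254, 0.0389]
eef_rot: [0.709, 0.705, -0.002, 0.001]
ft_force: [0.4, -0.7, -1.1]
width: 0.0549
```

```bash
python3 - <<'E'
from h import *
a=r.camera('scene')
b=a.astype(int);m=((b[...,1]>b[...,2]*1.6)&(b[...,1]>b[...,0]*1.3)&(b[...,1]>30)).astype('uint8')
m[:, :380]=0
for y in range(240,250):print(y,np.nonzero(m[y])[0].tolist(),b[y,416])
ys,xs=np.nonzero(m);print(ys.min())
E
```

```text
240 [407, 408, 409, 410, 411, 412, 413, 414, 415, 416, 417, 418, 419, 420, 421, 422] [30 59 24]
241 [407, 408, 409, 410, 411, 412, 413, 414, 415, 416, 417, 418, 419, 420, 421, 422] [30 60 25]
242 [408, 409, 410, 411, 412, 413, 414, 415, 416, 417, 418, 419, 420, 421, 422, 423, 424] [30 60 25]
243 [409, 410, 411, 412, 413, 414, 415, 416, 417, 418, 419, 420, 421, 422, 423] [30 59 24]
244 [411, 412, 413, 414, 415, 416, 417, 418, 419, 420, 421, 422] [31 60 26]
245 [416, 417, 418, 419] [36 60 34]
246 [] [55 60 63]
247 [] [55 59 63]
248 [] [55 60 64]
249 [] [66 72 76]
215
```

The foot stayed at row 245 while the tool sank 3 mm, so the cup is resting on the pan and sliding between the pads. I'll release it.

{"method": "send_rows", "body": {"commands": [[0,0,0,0,0,0,0],[0,0,0,0,0,0,-0.5],[0,0,0,0,0,0,-1],[0,0,0,0,0,0,-1],[0,0,0,0,0,0,-1]]}}

```text
time: 9.77
ee_pos: [0.6088, 0.2255, 0.037]
eef_rot: [0.709, 0.705, -0.003, 0.001]
ft_force: [-0.1, 0.6, 0.1]
width: 0.0742
```

```bash
python3 - <<'E'
from h import *
s=r.read_state();print(s['ee_pos'],s['ft_force'],s['width'])
cv2.imwrite('pics/w8.png',r.camera('wrist'))
E
```

```text
[0.60877344 0.22552301 0.03697321] [-0.06627792  0.63981864  0.10644001] 0.07419757497873994
```

View pics/w8.png

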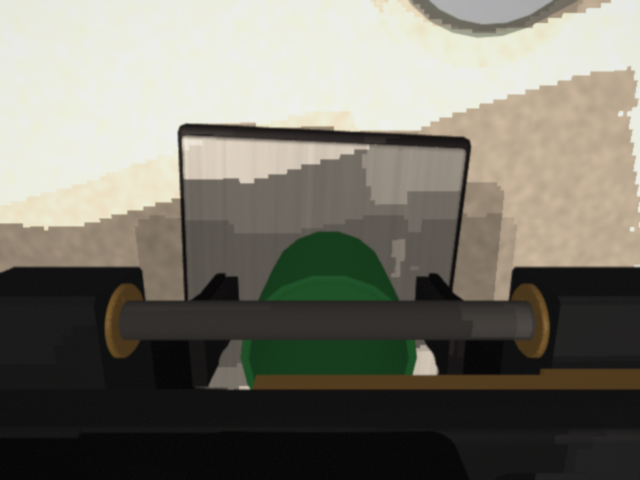

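The cup stands upright with the jaws opening. I'll wait for them to open fully, then go straight up.

{"method": "send_rows", "body": {"commands": [[0,0,0,0,0,0,-1],[0,0,0,0,0,0,-1],[0,0,0,0,0,0,-1],[0,0,0.3,0,0,0,-1],[0,0,0.7,0,0,0,-1],[0,0,0.9,0,0,0,-1],[0,0,0.9,0,0,0,-1],[0,0,0.9,0,0,0,-1],[0,0,0.9,0,0,0,-1],[0,0,0.9,0,0,0,-1]]}}

```text
time: 10.65
ee_pos: [0.6035, 0.2231, 0.2048]
eef_rot: [0.709, 0.705, -0.009, -0.001]
ft_force: [1.3, -0.4, 0.0]
width: 0.0869
```

```bash
python3 - <<'E'
from h import *
s=r.read_state();print(s['ee_pos'],s['eef_rot'],s['width'])
a=r.camera('top');cv2.imwrite('pics/t9.png',cv2.resize(a[150:250,180:320],None,fx=5,fy=5,interpolation=2))
E
```

```text
[0.60348965 0.22309005 0.20478245] [ 0.7093151   0.70483443 -0.00894054 -0.00076605] 0.08685485092589239
```

View pics/t9.png

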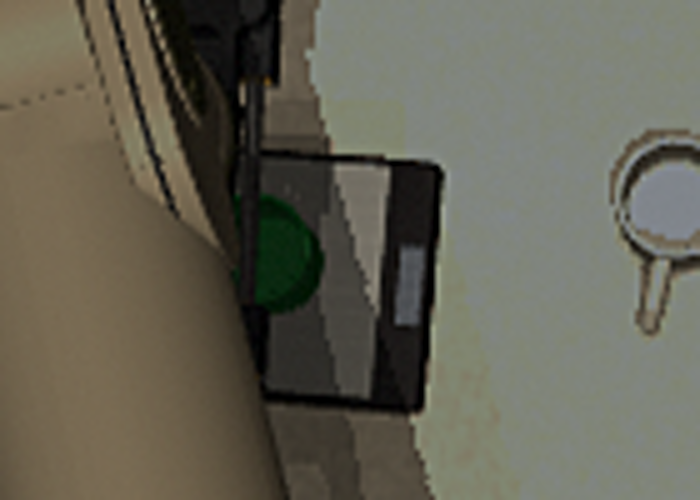

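{"method": "send_rows", "body": {"commands": [[-0.2,-0.4,0.1,0,0,-0.9,-1],[-0.27,-0.7,0.1,0,0,-0.95,-1],[-0.27,-0.7,0,0,0,-0.95,-1],[-0.27,-0.7,0,0,0,-0.95,-1],[-0.27,-0.7,0,0,0,-0.95,-1],[-0.27,-0.7,0,0,0,-0.95,-1],[-0.27,-0.7,0,0,0,-0.95,-1],[-0.27,-0.7,0,0,0,-0.95,-1],[-0.27,-0.7,0,0,0,-0.95,-1],[-0.27,-0.7,0,0,0,-0.95,-1]]}}

```text
time: 11.53
ee_pos: [0.525, 0.0204, 0.2277]
eef_rot: [0.938, 0.348, 0.003, -0.0]
ft_force: [0.4, 0.0, 0.4]
width: 0.0869
```

{"method": "send_rows", "body": {"commands": [[-0.27,-0.7,0,0,0,-0.95,-1],[-0.27,-0.7,0,0,0,-0.95,-1],[-0.27,-0.7,0,0,0,-0.95,-1],[-0.27,-0.7,0,0,0,-0.95,-1],[-0.27,-0.7,0,0,0,-0.95,-1],[-0.27,-0.7,0,0,0,-0.95,-1],[-0.2,-0.5,0,0,0,-0.9,-1],[-0.1,-0.3,0,0,0,-0.7,-1],[0,0,0,0,0,0,-1]]}}

```text
time: 12.28
ee_pos: [0.4614, -0.1434, 0.233]
eef_rot: [1.0, 0.013, 0.007, -0.001]
ft_force: [-0.6, 0.0, 0.4]
width: 0.0869
```

```bash
python3 - <<'E'
from h import *
from scipy.spatial.transform import Rotation as Ro
s=r.read_state();print(s['ee_pos'],Ro.from_quat(s['eef_rot']).as_matrix(),s['joint_positions'])
E
```

```text
[ 0.46137325 -0.14344828  0.23298388] [[ 0.99956524  0.02565947  0.01452351]
 [ 0.02562414 -0.99966823  0.00261293]
 [ 0.01458574 -0.00223964 -0.99989111]] [-0.5464911  -0.04171454  0.75058684  1.85073959  0.02376636  1.30773869
 -1.34731781]
```

{"method": "send_rows", "body": {"commands": [[-0.2,-0.6,0,0,0.1,-0.8,-1],[-0.2,-0.6,0,0,0.1,-0.8,-1],[-0.2,-0.5,-0.3,0,0,-0.7,-1],[-0.2,-0.4,-0.3,0,0,0,-1],[0,0,0,0,0,0,-1]]}}

```text
time: 12.7
ee_pos: [0.4366, -0.209, 0.2151]
eef_rot: [0.996, -0.091, 0.0, -0.002]
ft_force: [-0.3, 0.1, -0.2]
width: 0.087
```

```bash
python3 - <<'E'
from h import *
from scipy.spatial.transform import Rotation as Ro
s=r.read_state();print(s['ee_pos'],Ro.from_quat(s['eef_rot']).as_matrix(),s['eef_rot'])
cv2.imwrite('pics/w10.png',r.camera('wrist'))
a=r.camera('top');cv2.imwrite('pics/t10.png',cv2.resize(a[180:300,350:470],None,fx=5,fy=5,interpolation=2))
E
```

```text
[ 0.43661175 -0.20899287  0.21509769] [[ 9.83402727e-01 -1.81435505e-01  4.83188510e-04]
 [-1.81436100e-01 -9.83397040e-01  3.34711206e-03]
 [-1.32118816e-04 -3.37922697e-03 -9.99994282e-01]] [ 9.95840606e-01 -9.10968086e-02  8.81340075e-05 -1.68860835e-03]
```

View pics/w10.png

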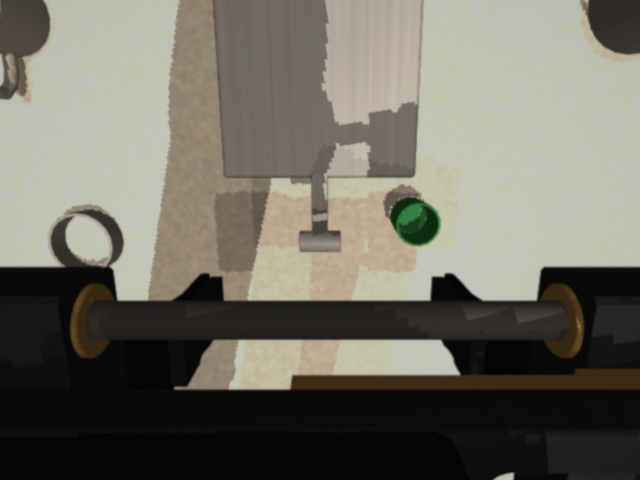

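View pics/t10.png

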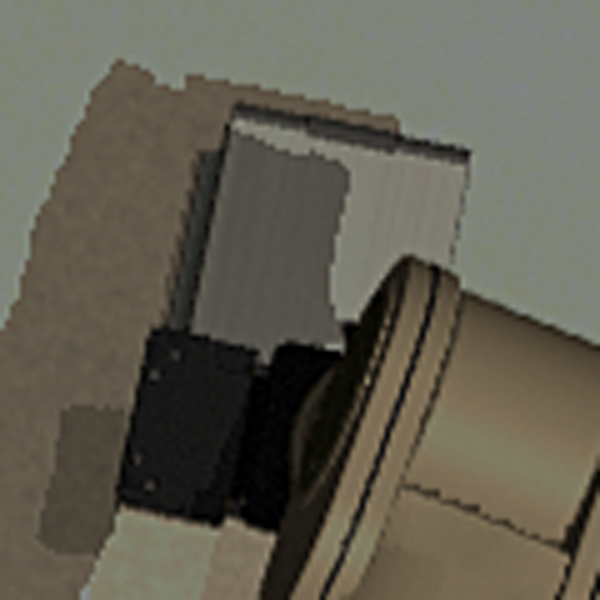

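The wrist view shows the crossbar square to the jaws, from (299,241) to (341,241), and the lid's front edge at row 177. I'll turn these into positions.

```bash
cat >> h.py <<'E'
from scipy.spatial.transform import Rotation as Ro
def wray(pos,quat,uv):
    c=r.calibration('wrist');M=c['mount'];R=Ro.from_quat(quat).as_matrix()
    d=R@M[:3,:3]@np.linalg.inv(c['K'])@np.array([uv[0],uv[1],1.]);o=R@M[:3,3]+pos
    return o,d/np.linalg.norm(d)
E
python3 - <<'E'
from h import *
s=r.read_state()
def z(uv,h):
    o,d=wray(s['ee_pos'],s['eef_rot'],uv);return o+d*(h-o[2])/d[2]
print('ends',z((299,241),.125),z((341,241),.125),'c',z((320,241),.125))
a,b=z((224,177),.128),z((416,177),.128)
print(a,b,np.linalg.norm(a-b))
o,d=wray(s['ee_pos'],s['eef_rot'],(320,241));o2,d2=ray('top',(370+186/5,185+440/5))
q=np.linalg.lstsq(np.c_[d,-d2],o2-o,rcond=None)[0];print('tri',o+q[0]*d,o2+q[1]*d2)
E
```

```text
ends [ 0.44369418 -0.18960479  0.125     ] [ 0.43898598 -0.21589127  0.125     ] c [ 0.4413395  -0.20275129  0.125     ]
[ 0.49161292 -0.15296396  0.128     ] [ 0.47104936 -0.26727926  0.128     ] 0.11615010512119547
tri [ 0.44164973 -0.20283498  0.1262764 ] [ 0.43834028 -0.20713005  0.12679914]
```

Both views give the bar height as about 0.126 and the yaw as -10.2°. In plan they differ by about 5 mm, so I'll aim at (0.4405, -0.204), which is within the pad width. Descending.

{"method": "send_rows", "body": {"commands": [[0.15,0.2,-0.3,0,0,0,-1],[0,0,-0.7,0,0,0,-1],[0,0,-0.9,0,0,0,-1],[0,0,-0.8,0,0,0,-1],[0,0,-0.5,0,0,0,-1],[0,0,0,0,0,0,-1]]}}

```text
time: 13.3
ee_pos: [0.4481, -0.1925, 0.1155]
eef_rot: [0.996, -0.085, 0.003, -0.003]
ft_force: [0.3, 0.4, 0.0]
width: 0.087
```

{"method": "send_rows", "body": {"commands": [[-0.3,-0.4,-0.2,0,0,0,-1],[0,0,-0.12,0,0,0,-1],[0,0,0,0,0,0,-1]]}}

```text
time: 13.55
ee_pos: [0.4406, -0.2013, 0.1052]
eef_rot: [0.997, -0.082, 0.002, -0.003]
ft_force: [-0.4, 0.6, -0.9]
width: 0.0868
```

```bash
python3 - <<'E'
from h import *
s=r.read_state();print(s['ee_pos'],s['eef_rot'],s['ft_force'])
cv2.imwrite('pics/w11.png',r.camera('wrist'))
a=r.camera('scene');cv2.imwrite('pics/s11.png',cv2.resize(a[170:330,150:330],None,fx=4,fy=3.7,interpolation=2))
E
```

```text
[ 0.4406221  -0.2012529   0.10523447] [ 0.99662217 -0.08204644  0.00232432 -0.00268715] [-0.3974477   0.62432396 -0.86216165]
```

View pics/w11.png

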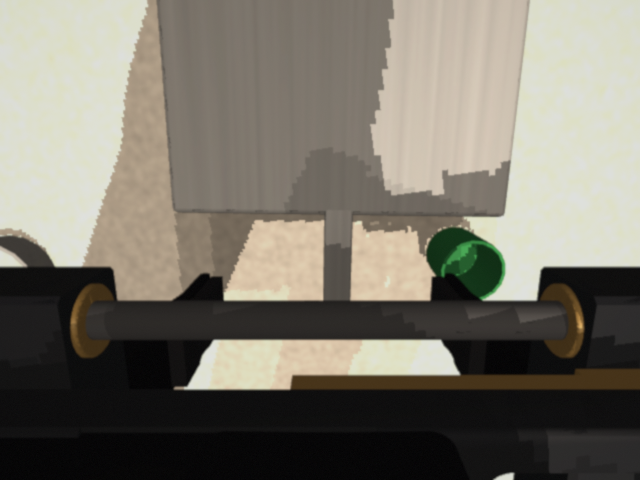

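View pics/s11.png

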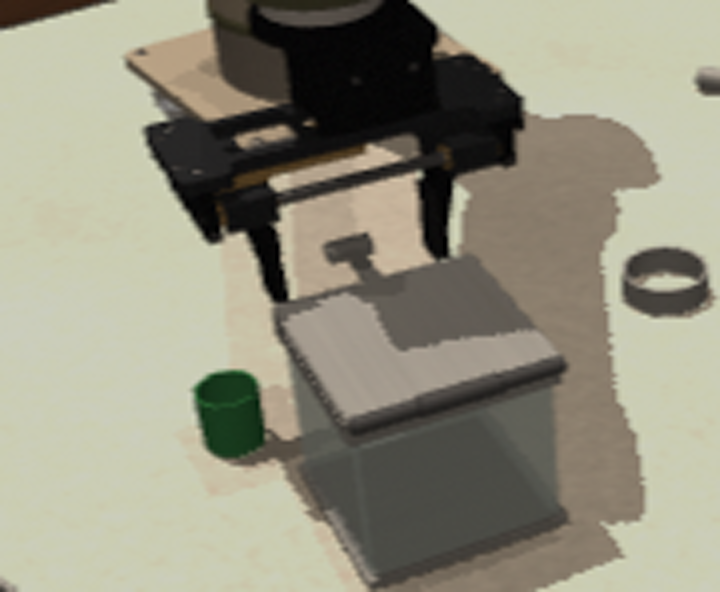

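```bash
python3 - <<'E'
from h import *
s=r.read_state();R=Ro.from_quat(s['eef_rot']).as_matrix();print(R)
def z(uv,h):
    o,d=wray(s['ee_pos'],s['eef_rot'],uv);return o+d*(h-o[2])/d[2]
a,b=z((175,211),.128),z((504,215),.128);print(a,b,np.linalg.norm(a-b))
n=(a-b)/np.linalg.norm(a-b); x=np.array([n[1],-n[0],0]);m=(a+b)/2;print('yaw',np.degrees(np.arctan2(x[1],x[0])),'bar',m-.04*x,'hinge',m+.12*x)
bar=m-.04*x;bar[2]=.125
g=s['ee_pos']-R[:,2]*r.hold_point_z;print('in tool',R.T@(bar-g))
E
```

```text
[[ 0.98647971 -0.16377774  0.00588446]
 [-0.16380594 -0.98648149  0.00467705]
 [ 0.00503891 -0.00557773 -0.99997175]]
[ 0.49004687 -0.15697039  0.128     ] [ 0.47026866 -0.26900588  0.128     ] 0.11376786840781614
yaw -10.011569960296047 bar [ 0.44076686 -0.20603425  0.128     ] hinge [ 0.59833049 -0.23384978  0.128     ]
in tool [ 0.00078107  0.00413326 -0.00046097]
```

From this nearer view the bar is 0.8 mm off in tool x, 4 mm in tool y and 0.5 mm in z. I'll shift 4 mm and close.

{"method": "send_rows", "body": {"commands": [[0,-0.16,0.02,0,0,-0.12,-0.5],[0,0,0,0,0,0,0],[0,0,0,0,0,0,1],[0,0,0,0,0,0,1],[0,0,0,0,0,0,1],[0,0,0,0,0,0,1],[0,0,0,0,0,0,1],[0,0,0,0,0,0,1]], "grip_force": 30}}

```text
time: 14.32
ee_pos: [0.4436, -0.206, 0.109]
eef_rot: [0.996, -0.087, 0.005, -0.003]
ft_force: [0.4, -0.3, -0.0]
width: 0.0415
```

```bash
python3 - <<'E'
from h import *
s=r.read_state();print(s['ee_pos'],s['eef_rot'],s['ft_force'],s['torque'],s['width'])
E
```

```text
[ 0.44359434 -0.20596777  0.10904819] [ 0.99618161 -0.08711343  0.00504869 -0.00282253] [ 0.35836597 -0.26359874 -0.01580773] [-0.04736141  0.18112225 -0.03873231] 0.04153403396288422
```

{"method": "send_rows", "body": {"commands": [[-0.12,0,-0.1,0,0,0,1],[0,0,0,0,0,0,1],[0,0,0,0,0,0,1],[0,0,0,0,0,0,1]]}}

```text
time: 14.65
ee_pos: [0.4398, -0.2046, 0.1055]
eef_rot: [0.996, -0.087, 0.005, -0.004]
ft_force: [-0.8, -1.4, 0.5]
width: 0.0253
```

{"method": "send_rows", "body": {"commands": [[0,0,0,0,0,0,1],[0,0,0,0,0,0,1]]}}

```text
time: 14.82
ee_pos: [0.4398, -0.2047, 0.1056]
eef_rot: [0.996, -0.087, 0.005, -0.004]
ft_force: [0.1, 0.3, 1.2]
width: 0.0258
```

```bash
python3 - <<'E'
from h import *
s=r.read_state();print(s['ee_pos'],s['eef_rot'],s['ft_force'],s['torque'],s['width'])
cv2.imwrite('pics/w12.png',r.camera('wrist'))
E
```

```text
[ 0.43980548 -0.20468736  0.10562527] [ 0.99621169 -0.08673478  0.00509328 -0.00366267] [0.09375291 0.32765553 1.16351547] [ 0.18414753  0.18064882 -0.07422995] 0.025809741061256906
```

View pics/w12.png

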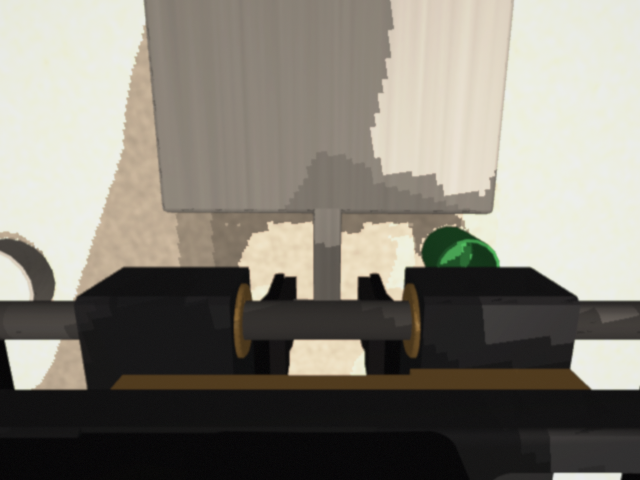

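The bar is pinched: opening 25.8 mm and centred. I'll start along the arc.

{"method": "send_rows", "body": {"commands": [[0.01,0,0.3,0,0,0,1],[0.05,-0.01,0.4,0,0,0,1],[0.09,-0.02,0.45,0,0,0,1],[0.13,-0.02,0.44,0,0,0,1],[0,0,0,0,0,0,1]]}}

```text
time: 15.28
ee_pos: [0.4474, -0.206, 0.1557]
eef_rot: [0.996, -0.087, 0.004, -0.003]
ft_force: [1.9, -0.4, -4.5]
width: 0.0252
```

```bash
cat >> h.py <<'E'
H=np.array([.5975,-.2324,.124]); X=np.array([np.cos(np.radians(-10)),np.sin(np.radians(-10)),0])
def where():
    s=r.read_state();R=Ro.from_quat(s['eef_rot']).as_matrix()
    g=s['ee_pos']-R[:,2]*r.hold_point_z;d=g-H
    h=-d@X; th=np.degrees(np.arctan2(d[2],h))-.36
    lat=d@np.array([-X[1],X[0],0])
    def tgt(t):
        t=np.radians(t);return H-X*(.16*np.cos(t)-.001*np.sin(t))+np.array([0,0,.16*np.sin(t)+.001*np.cos(t)])
    print('t',s['time'],'theta',th,'rad',np.hypot(h,d[2]),'lat',lat,'toolz',R[:,2],'yaw',np.degrees(np.arctan2(R[1,1],R[0,1])))
    print('F',s['ft_force'],'T',s['torque'],'w',s['width'])
    print('to60 units',(tgt(60)-g)/.03, 'to +15:',(tgt(th+15)-g)/.03)
E
python3 -c "
from h import *
np.set_printoptions(precision=4,suppress=True)
where()
a=r.camera('scene');cv2.imwrite('pics/s13.png',cv2.resize(a[170:330,150:330],None,fx=4,fy=3.7,interpolation=2))"
```

```text
t 15.2833 theta 17.9104562846404 rad 0.16062371479926638 lat -0.00019449512988493239 toolz [ 0.008   0.0058 -1.    ] yaw -99.97965440719203
F [ 1.933  -0.3595 -4.5195] T [-0.0378 -0.2617  0.0224] w 0.025150319272763545
to60 units [ 2.4104 -0.4184  2.9569] to +15: [ 0.6165 -0.1021  1.2472]
```

View pics/s13.png

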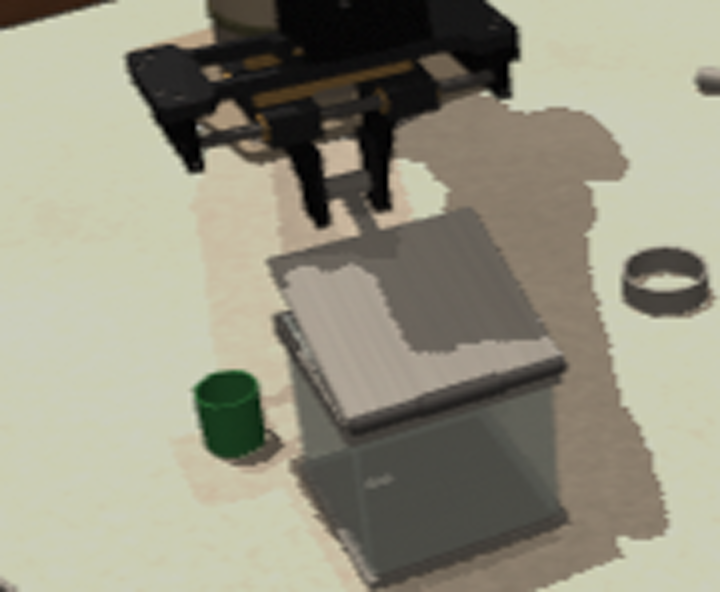

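The lid is following at about 18° and the force is about 4.5 N. I'll continue.

{"method": "send_rows", "body": {"commands": [[0.16,-0.03,0.44,0,0,0,1],[0.2,-0.03,0.42,0,0,0,1],[0.25,-0.04,0.4,0,0,0,1],[0.27,-0.05,0.38,0,0,0,1],[0.3,-0.05,0.34,0,0,0,1],[0,0,0,0,0,0,1]]}}

```text
time: 15.83
ee_pos: [0.4775, -0.2115, 0.2103]
eef_rot: [0.996, -0.088, -0.002, -0.004]
ft_force: [0.8, 3.7, -5.5]
width: 0.0255
```

```bash
python3 -c "
from h import *
np.set_printoptions(precision=4,suppress=True)
where()"
```

```text
t 15.8333 theta 40.42233141096971 rad 0.16071009330718 lat -0.00038648215428880163 toolz [-0.0039  0.0077 -1.    ] yaw -100.06958576240592
F [ 0.8194  3.6688 -5.4677] T [ 0.4847  0.3726 -0.083 ] w 0.02548877661196197
to60 units [ 1.3992 -0.2336  1.1363] to +15: [ 1.0431 -0.1709  0.911 ]
```

{"method": "send_rows", "body": {"commands": [[0.3,-0.05,0.32,0,0,0,1],[0.33,-0.05,0.3,0,0,0,1],[0.35,-0.06,0.28,0,0,0,1],[0.2,-0.04,0.15,0,0,0,1],[0,0,0,0,0,0,1]]}}

```text
time: 16.25
ee_pos: [0.5055, -0.2165, 0.2359]
eef_rot: [0.996, -0.089, -0.011, -0.006]
ft_force: [-7.2, 5.1, 4.8]
width: 0.0258
```

```bash
python3 -c "
from h import *
np.set_printoptions(precision=4,suppress=True)
where()"
```

```text
t 16.25 theta 54.20791812948551 rad 0.16027484992201155 lat -0.0004848116827282395 toolz [-0.0215  0.0131 -0.9997] yaw -100.24825225118943
F [-7.1849  5.1039  4.7801] T [ 1.0627  1.973  -0.0035] w 0.025771324588230542
to60 units [ 0.4553 -0.0639  0.2824] to +15: [ 1.2192 -0.1986  0.6447]
```

{"method": "send_rows", "body": {"commands": [[0.27,-0.04,0.17,0,0,0,1],[0.2,-0.03,0.12,0,0,0,1],[0,0,0,0,0,0,1]]}}

```text
time: 16.5
ee_pos: [0.5148, -0.2181, 0.242]
eef_rot: [0.996, -0.09, -0.017, -0.007]
ft_force: [-7.1, 5.1, 4.5]
width: 0.0256
```

```bash
python3 -c "
from h import *
np.set_printoptions(precision=4,suppress=True)
where()
cv2.imwrite('pics/w14.png',r.camera('wrist'))
a=r.camera('scene');cv2.imwrite('pics/s14.png',cv2.resize(a[130:330,150:330],None,fx=4,fy=3,interpolation=2))"
```

```text
t 16.5 theta 58.29196102895152 rad 0.16010563164068875 lat -0.0005060170309399514 toolz [-0.0319  0.0171 -0.9993] yaw -100.3804090525232
F [-7.0997  5.0696  4.5245] T [ 1.0866  1.7751 -0.0317] w 0.02560397991428334
to60 units [ 0.1394 -0.0075  0.0777] to +15: [ 1.2586 -0.2048  0.56  ]
```

View pics/s14.png

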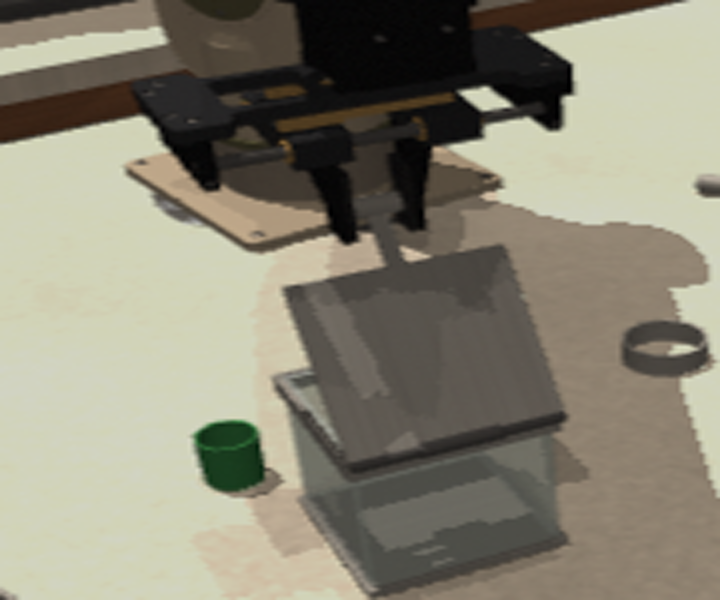

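View pics/w14.png

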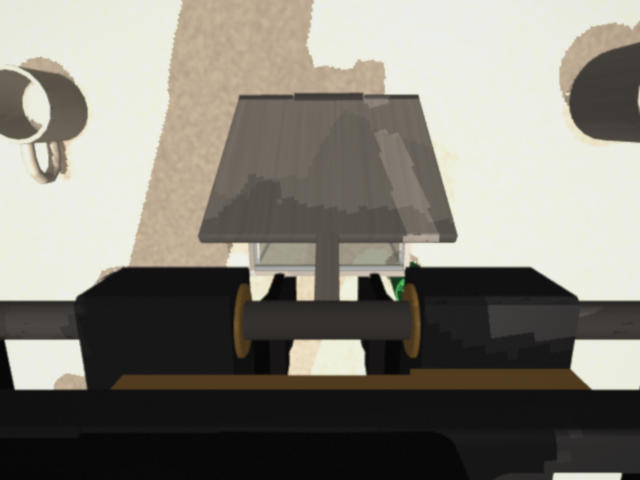

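The lid is near 58°. I'll make a small last correction, then check the angle from the pictures.

{"method": "send_rows", "body": {"commands": [[0.15,-0.01,0.09,0,0,0,1],[0,0,0,0,0,0,1],[0,0,0,0,0,0,1]]}}

```text
time: 16.85
ee_pos: [0.5141, -0.218, 0.2417]
eef_rot: [0.996, -0.091, -0.021, -0.008]
ft_force: [-6.4, 3.7, 4.8]
width: 0.0253
```

```bash
python3 -c "
from h import *
np.set_printoptions(precision=4,suppress=True)
where()
np.save('p15.npy',np.r_[r.read_state()['ee_pos'],r.read_state()['eef_rot']])
a=r.camera('wrist');cv2.imwrite('pics/w15.png',cv2.resize(a[80:260,180:480],None,fx=2.6,fy=2.6,interpolation=2))
a=r.camera('scene');cv2.imwrite('pics/s15.png',cv2.resize(a[190:300,210:300],None,fx=6,fy=5.4,interpolation=2))
where()"
```

```text
t 16.85 theta 58.06841683267882 rad 0.1601025427064582 lat -0.0005241003304225821 toolz [-0.0406  0.0207 -0.999 ] yaw -100.51389712013437
F [-6.4231  3.7117  4.7824] T [0.8092 1.6433 0.094 ] w 0.025305673171540418
to60 units [ 0.157  -0.0099  0.0886] to +15: [ 1.2565 -0.2038  0.565 ]
t 16.95 theta 58.06047108653995 rad 0.160118690453345 lat -0.0004974417502021893 toolz [-0.0405  0.0207 -0.999 ] yaw -100.50866843290335
F [-5.9305  3.4447  3.8648] T [0.6614 1.5893 0.0965] w 0.025433461753649505
to60 units [ 0.1577 -0.011   0.0886] to +15: [ 1.2565 -0.2047  0.5647]
```

View pics/s15.png

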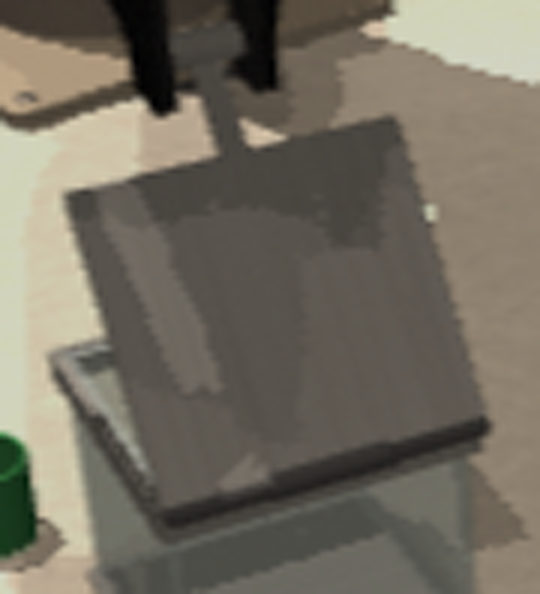

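View pics/w15.png

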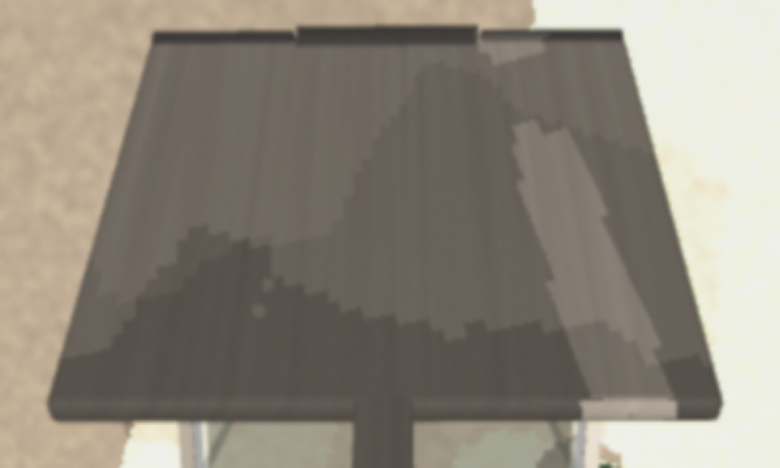

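```bash
python3 -c "
from h import *
np.set_printoptions(precision=4,suppress=True)
p=np.load('p15.npy');W=lambda u,v:wray(p[:3],p[3:],(180+u/2.6,80+v/2.6));S=lambda u,v:ray('scene',(210+u/6,190+v/5.4))
def tri2(A,B):
    (o1,d1),(o2,d2)=A,B
    s=np.linalg.lstsq(np.c_[d1,-d2],o2-o1,rcond=None)[0];P,Q=o1+s[0]*d1,o2+s[1]*d2;return (P+Q)/2,np.linalg.norm(P-Q)
fl,e1=tri2(W(720,402),S(65,195));fr,e2=tri2(W(52,402),S(397,118))
bl,e3=tri2(W(622,40),S(168,512));br,e4=tri2(W(154,40),S(487,422))
print(fl,fr,bl,br,e1,e2,e3,e4)
f=(fl+fr)/2;b=(bl+br)/2
print('width',np.linalg.norm(fl-fr),np.linalg.norm(bl-br),'len',np.linalg.norm(f-b),'angle',np.degrees(np.arctan2(f[2]-b[2],-(f-b)@X)))
d=f-H;print('about hinge',np.degrees(np.arctan2(d[2],-d@X)),'minus 1.9 top-face offset',np.linalg.norm(d))
"
```

```text
[ 0.5284 -0.2776  0.2273] [ 0.548  -0.1649  0.2252] [ 0.5901 -0.2881  0.1278] [ 0.6107 -0.1766  0.1257] 0.0018367168082747516 0.0035851887383628184 0.003085443216856743 0.0027903798870832094
width 0.11443206725442542 0.11339194832590294 len 0.11786061315231264 angle 57.5855100555519
about hinge 59.44285944361392 minus 1.9 top-face offset 0.11871764211403109
```

Pictures give 57.6° and kinematics give 58.1°, so they agree. I'll nudge about 2° more and end on a holding row that keeps the push.

{"method": "send_rows", "body": {"commands": [[0.16,-0.02,0.09,0,0,0,1],[0.16,-0.02,0.09,0,0,0,1],[0.06,-0.01,0.03,0,0,0,1]]}}

```text
time: 17.2
ee_pos: [0.5206, -0.2191, 0.2457]
eef_rot: [0.995, -0.092, -0.026, -0.01]
ft_force: [-8.0, 4.6, 6.5]
width: 0.0257
```

```bash
python3 -c "
from h import *
np.set_printoptions(precision=4,suppress=True)
where()
for i in range(4): r.camera('scene')
where();print(r.read_state()['joint_vel'])"
```

```text
t 17.2 theta 60.85997259199058 rad 0.16010526762660826 lat -0.0005561580820383295 toolz [-0.0491  0.0243 -0.9985] yaw -100.6309434807734
F [-7.9539  4.6136  6.4676] T [0.9766 2.1235 0.0479] w 0.02572007534451341
to60 units [-0.0641  0.0301 -0.0421] to +15: [ 1.2823 -0.2073  0.5023]
t 17.4 theta 60.72071327676963 rad 0.16010235791645577 lat -0.000529019652080513 toolz [-0.0494  0.0245 -0.9985] yaw -100.63520237372128
F [-7.3046  4.574   5.9137] T [0.665  1.9868 0.0433] w 0.02543963599760178
to60 units [-0.0531  0.0273 -0.0358] to +15: [ 1.2809 -0.208   0.5055]
[-0.0011  0.0001 -0.0009  0.0014  0.0008 -0.0024  0.0011]
```

```bash
python3 -c "
from h import *
np.set_printoptions(precision=4,suppress=True)
for i in range(8): r.camera('top')
where()
a=r.camera('top');cv2.imwrite('pics/t16.png',a);b=r.camera('scene');cv2.imwrite('pics/s16.png',b)
for im,n in((a,'top'),(b,'scene')):
    c=im.astype(int);m=((c[...,1]>c[...,2]*1.6)&(c[...,1]>c[...,0]*1.3)&(c[...,1]>30)).astype('uint8')
    k,_,st,ce=cv2.connectedComponentsWithStats(m)
    for i in range(1,k):
        if st[i,4]>40:print(n,st[i],ce[i], onz('top',ce[i],.06) if n=='top' else '')
where()"
```

```text
t 17.8 theta 60.70767165436486 rad 0.1601158760394432 lat -0.000557117909980976 toolz [-0.0493  0.0246 -0.9985] yaw -100.63803714974739
F [-7.4326  4.1473  4.6488] T [0.7263 1.905  0.0172] w 0.02540417931587111
to60 units [-0.0517  0.028  -0.0356] to +15: [ 1.2812 -0.2071  0.5054]
top [220 188  22  23 331] [231.432 199.577] [0.6116 0.2248 0.06  ]
scene [407 215  22  31 541] [416.9871 229.695 ] 
scene [199 270  17  23 306] [207.1993 281.1242] 
t 17.9 theta 60.70342332061834 rad 0.16011632794184807 lat -0.000560242469230184 toolz [-0.0493  0.0245 -0.9985] yaw -100.63542113287313
F [-8.5187  3.1135  5.0392] T [0.7055 1.9054 0.0449] w 0.02559065173556302
to60 units [-0.0514  0.028  -0.0354] to +15: [ 1.2812 -0.2069  0.5055]
```

View pics/t16.png

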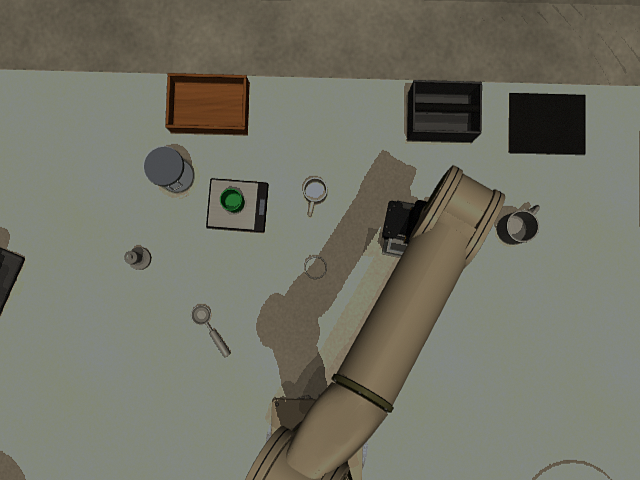

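View pics/s16.png

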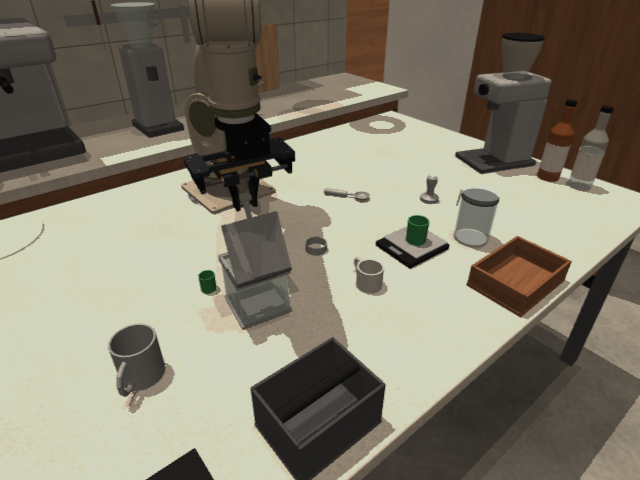

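The cup stands on the pan (top view 231,200), and the other items are at the pixels where they started. The lid is steady at about 60.7°, so I'm handing in.

```bash
python3 -c "
from bench import r
print(r.close_job())"
```

```text
the job is handed in; nothing more can be done
None
```

The catch cup is standing upright on the scale's pan, let go. The gripper holds the lid open at about 60° by its crossbar. I handed the job in at 17.9 s of the 58 s allowed; no verdict comes back.

**Lid:** at hand-in the arm's pose gave 60.7°, unchanged for the last 0.5 s, with the bar pinched at 25.5 mm opening. My picture check was made before the last nudge: it read 57.6° when the arm's pose read 58.1°. That suggests a true angle of about 60.2°. A residual 8–10 N force and 2 N m torque remain on the wrist, probably because the bar does not pivot freely in the pads.

**Cup:** it sits about 8 mm from the pan centre by the top view, with 33 mm allowed. The force reading never clearly showed it touching the pan. I judged contact from its foot staying put in the picture while the tool sank 3 mm more, and the later pictures confirm it is standing there.

**Other objects:** they show at the same places as at the start in the pictures. I compared these by eye rather than measuring them.

**Disagreement:** the top and wrist views differed by about 5 mm on the crossbar's position. A closer wrist view settled it before I gripped.

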